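# Fill the empty bays of a cheese ripening board

### The job

Fill each empty bay of the five-bay ripening board with one of the loose full-size wheels on the front of the board, pushed fully home against the rear rail. The young cheeses are soft: slide them over the planks, never lifting or tipping one or letting it off the board. Leave the wheels already in bays and all other things where they are; the small wheel and the full-size one left over may be pushed aside but stay standing on the board, the small one out of the bays.

Things in the scene. Friction and masses are not known exactly. Their poses are not given: they have to be found in the camera images.
- board: fixed pine ripening board, 340 mm deep (its x) by 580 mm wide (its y), 20 mm thick; origin at the centre of its underside, so the planks are 20 mm above it; its +x points to the rear, away from the robot. The part in front of the bays (x = -170 to +70 mm) is flat, open, with no rim. Posts 34 mm square, 70 mm high above the planks, are centred at x = +-152, y = +-272 mm
- rail_mid (a point): middle of the front face of the board's rear rail, at plank height: board x = +150, y = 0 mm; the rail is 32 mm high and closes the rear of all five bays. Bays are open in front and above, parted by six dividers 8 mm thick, 26 mm high, from the rail to rounded front ends at board x = +70 mm, centred at y = -235, -141, -47, 47, 141, 235 mm: each bay is 86 mm wide, 80 mm deep
- bay_1 (a point): centre of a wheel that sits fully home in bay 1 (touching the rear rail, midway between the dividers): board x = +110, y = -188 mm, 42.5 mm above the underside; axes as the board's, +x into the bay. Whether the bay is full or empty is not told: look for a wheel there
- bay_2 (a point): centre of a wheel that sits fully home in bay 2 (touching the rear rail, midway between the dividers): board x = +110, y = -94 mm, 42.5 mm above the underside; axes as the board's, +x into the bay. Whether the bay is full or empty is not told: look for a wheel there
- bay_3 (a point): centre of a wheel that sits fully home in bay 3 (touching the rear rail, midway between the dividers): board x = +110, y = 0 mm, 42.5 mm above the underside; axes as the board's, +x into the bay. Whether the bay is full or empty is not told: look for a wheel there
- bay_4 (a point): centre of a wheel that sits fully home in bay 4 (touching the rear rail, midway between the dividers): board x = +110, y = 94 mm, 42.5 mm above the underside; axes as the board's, +x into the bay. Whether the bay is full or empty is not told: look for a wheel there
- bay_5 (a point): centre of a wheel that sits fully home in bay 5 (touching the rear rail, midway between the dividers): board x = +110, y = 188 mm, 42.5 mm above the underside; axes as the board's, +x into the bay. Whether the bay is full or empty is not told: look for a wheel there
- wheel_a_mid (a point): centre (half-way up) of one of six alike, upright young cheese wheels, 80 mm across, 45 mm high, about 0.24 kg, pale plain rind; z of the point is the wheel's upright axis. It either already sits in a bay or stands loose on the front part of the board: its position tells which
- wheel_b_mid (a point): centre (half-way up) of one of six alike, upright young cheese wheels, 80 mm across, 45 mm high, about 0.24 kg, pale plain rind; z of the point is the wheel's upright axis. It either already sits in a bay or stands loose on the front part of the board: its position tells which
- wheel_c_mid (a point): centre (half-way up) of one of six alike, upright young cheese wheels, 80 mm across, 45 mm high, about 0.24 kg, pale plain rind; z of the point is the wheel's upright axis. It either already sits in a bay or stands loose on the front part of the board: its position tells which
- wheel_d_mid (a point): centre (half-way up) of one of six alike, upright young cheese wheels, 80 mm across, 45 mm high, about 0.24 kg, pale plain rind; z of the point is the wheel's upright axis. It either already sits in a bay or stands loose on the front part of the board: its position tells which
- wheel_e_mid (a point): centre (half-way up) of one of six alike, upright young cheese wheels, 80 mm across, 45 mm high, about 0.24 kg, pale plain rind; z of the point is the wheel's upright axis. It either already sits in a bay or stands loose on the front part of the board: its position tells which
- wheel_f_mid (a point): centre (half-way up) of one of six alike, upright young cheese wheels, 80 mm across, 45 mm high, about 0.24 kg, pale plain rind; z of the point is the wheel's upright axis. It either already sits in a bay or stands loose on the front part of the board: its position tells which
- small_wheel_mid (a point): centre of a smaller cheese wheel, 58 mm across, 30 mm high, standing among the loose full-size ones; not for the bays, but it may be pushed aside on the front part of the board; z of the point is its upright axis
- brush_mid (a point): centre of a wooden rind brush, 128 mm long (its x) by 36 mm, 38 mm high, lying near the board's front edge; leave alone
- tags_mid (a point): centre of a small stack of blank wooden batch tags, 40 mm (its x) by 58 mm, 18 mm high, near the board's front edge; leave alone
- trier_mid (a point): middle of a steel cheese trier (corer) with a T handle, 155 mm long (its x), 106 mm across the handle, 16 mm high, on the table left of the board; leave alone
- jar_mid (a point): centre of a glass jar, 68 mm across, 85 mm high, on the table left of the board; leave alone
- bowl_mid (a point): centre of a steel bowl, 130 mm across, 50 mm high, on the table right of the board; leave alone
- gauge_mid (a point): centre of a small white room gauge, 30 by 60 mm, 75 mm high, on the table right of the board; leave alone

How it is judged:
At the end, for the whole second after the job is handed in: Each of the five bays holds a full-size wheel, its centre within 10 mm of that bay's home point; all seven wheels stand flat on the board (0.1 rad), at rest, the small one not in a bay (board x < 60 mm); the three wheels first in bays and the six bystanders are within 20 mm of their starts (horizontal distance between any of wheel_a_mid, wheel_b_mid, wheel_c_mid, wheel_d_mid, wheel_e_mid, wheel_f_mid and bay_1 below 0.01 m and horizontal distance between any of wheel_a_mid, wheel_b_mid, wheel_c_mid, wheel_d_mid, wheel_e_mid, wheel_f_mid and bay_2 below 0.01 m and horizontal distance between any of wheel_a_mid, wheel_b_mid, wheel_c_mid, wheel_d_mid, wheel_e_mid, wheel_f_mid and bay_3 below 0.01 m and horizontal distance between any of wheel_a_mid, wheel_b_mid, wheel_c_mid, wheel_d_mid, wheel_e_mid, wheel_f_mid and bay_4 below 0.01 m and horizontal distance between any of wheel_a_mid, wheel_b_mid, wheel_c_mid, wheel_d_mid, wheel_e_mid, wheel_f_mid and bay_5 below 0.01 m and angle between each of wheel_a_mid, wheel_b_mid, wheel_c_mid, wheel_d_mid, wheel_e_mid, wheel_f_mid, small_wheel_mid's own z axis and vertical below 0.1 rad and z of wheel_a_mid in the frame of board between 0.035 and 0.05 m and z of wheel_b_mid in the frame of board between 0.035 and 0.05 m and z of wheel_c_mid in the frame of board between 0.035 and 0.05 m and z of wheel_d_mid in the frame of board between 0.035 and 0.05 m and z of wheel_e_mid in the frame of board between 0.035 and 0.05 m and z of wheel_f_mid in the frame of board between 0.035 and 0.05 m and x of small_wheel_mid in the frame of board below 0.06 m and z of small_wheel_mid in the frame of board between 0.028 and 0.042 m and linear speed of each of wheel_a, wheel_b, wheel_c, wheel_d, wheel_e, wheel_f, small_wheel below 0.01 m/s and distance of each of brush_mid, tags_mid, trier_mid, jar_mid, bowl_mid, gauge_mid, wheel_b_mid, wheel_c_mid, wheel_e_mid from where it was at the start of the episode below 0.02 m); the robot touches nothing.
It fails at once if a wheel is lifted (more than 20 mm) or tipped (more than 20 degrees) (z of any of wheel_a_mid, wheel_b_mid, wheel_c_mid, wheel_d_mid, wheel_e_mid, wheel_f_mid in the frame of board above 0.0625 m or angle between any of wheel_a_mid, wheel_b_mid, wheel_c_mid, wheel_d_mid, wheel_e_mid, wheel_f_mid, small_wheel_mid's own z axis and vertical above 0.35 rad or z of small_wheel_mid in the frame of board above 0.055 m).
It fails at once if a wheel slides off the board (z of any of wheel_a_mid, wheel_b_mid, wheel_c_mid, wheel_d_mid, wheel_e_mid, wheel_f_mid in the frame of board below 0.03 m or z of small_wheel_mid in the frame of board below 0.025 m).
It fails at once if a wheel that already sat in a bay is moved more than 20 mm (distance of any of wheel_b_mid, wheel_c_mid, wheel_e_mid from where it was at the start of the episode above 0.02 m).
It fails at once if the brush, tags, trier, jar, bowl or gauge is moved more than 20 mm (distance of any of brush_mid, tags_mid, trier_mid, jar_mid, bowl_mid, gauge_mid from where it was at the start of the episode above 0.02 m).
It also fails if it takes over 64 s, if anything falls off the work surface, if the arm or the gripper's body presses on something with over 40 N, if the wrist force passes 120 N, or if a joint passes its speed limit or range.

### The arm

A 7-joint arm with a two-finger parallel gripper is mounted at the origin on the work surface. World frame = base frame: x ahead of the robot, y to its left, z up, the work surface at z = 0. Lengths are in m, angles in rad, forces in N, time in s.
With the tool pointing down it reaches from about 0.425 to 0.875 m from the base axis. Payload 9.9 kg.
Tool frame: the origin (TCP) lies at the very end of the fingers, on their centre line; the grasp point (between the pads) lies 19 mm behind it; z points along the fingers, y is the line along which they close (so a half turn about z gives the same grasp; the last joint's range is limited). The gripper opens to 85 mm and grips with 20 to 120 N. Pads are 22 mm wide; open, the fingers measure 114 mm over their backs; the gripper's body (76 mm by 85 mm) begins 54 mm behind the grasp point. The pads swing forward as they close: fully open they stand 13 mm farther back than shut.
Start: joints at [-1.314, 0.576, 0.025, 1.437, -0.015, 1.129, -0.057], TCP at [0.226, 0.636, 0.231] pointing down, gripper open.
Joint ranges: [-2.76, 2.76], [-0.34, 2.15], [-1.52, 1.57], [0.19, 2.46], [-1.09, 4.23], [0.17, 1.99], [-2.82, 2.82]. Speed limits (rad/s): [2.22, 2.22, 3.01, 3.01, 3.14, 3.14, 3.14].

### API

Orientations are given as [roll, pitch, yaw] about the fixed x, y, z axes, in that order (R = Rz(yaw) Ry(pitch) Rx(roll)).
In Python, from plant import manip, imaging, workorder, finder gives the robot as it stands.
- The arm moves only by the shell command python3 -m crank 'ROWS' [FORCE]. ROWS is a JSON object of lists of equal length, an entry for each row: "offset": the shift along the tool's x, y, z in cm, a list of three; "twist": the turn, a rotation vector about the tool's x, y, z in rad, a list of three; "fingers": the gripper's target within -1 to 1 (fully open at 1, half-way at 0, shut at -1). A call has 1 to 10 rows; each row shifts and turns the commanded pose from where the row before left it, along the tool's axes as they then stand; what a row does not reach is not made up. A row lasts 1/10 s, in which the tool goes at most 50 mm and 8.59 degrees, less where a joint would pass 70% of its speed; a pose out of reach is approached as far as the arm can. A call with a gripper value outside its range is refused whole. The fingers move at their own pace and stop on an object; FORCE is the grip in N (left out, the last holds). Time passes only in rows, so rows that do not move let the fingers close. It gives the time, the measured TCP pose, the force, the opening and the grip force at its end, in the units of the state.
- manip.sense(): the state, without advancing time (a new reading comes with each control period).
- imaging.grab_frame(name): name is "scene" or "top"; returns a dict with "frame" (420x560x3 uint8, blue, green, red), "z_map" (420x560 float32, m along the optical axis (not along the pixel's ray), 0 where there is no reading), "camera_matrix" (3x3 intrinsics, pixels), "k1" (the pictures are not rectified: a ray, as slopes to the right and down, at radius r is drawn at 1 + k1 r^2 times it, then the intrinsics apply), "origin" and "attitude" of the camera in the world. Camera axes: x right, y up, looking along -z (the intrinsics and any distortion apply to the point x, -y, -z); pixel columns grow to the right and rows downward; lengths in m; the calibration is good to about 2 mm. A picture is of the moment at which its call begins.
- workorder.close_job(): hands the job in; it is judged then, once.
Trained networks look in the newest picture that a camera, given by its name, has taken for a name from the list of things; names that differ only in an ending like _2 or _b are one class to them, and where a whole thing is asked for, a point or a joint stands for the part that bears it (a point fixed in the world has none). Each returns a list of dicts, best first, with "confidence" (0 to 1); they miss things now and then, are a little off and sometimes report something else, mostly with a low value. They report only what shows in the picture. A call takes as long as a camera call.
- finder.spot_in(target, camera): "xyz" ([x, y, z] in m, in the coordinates of the camera as it stood for that picture, good to about 4 mm: the middle of the surface that is visible of it).
- finder.spot_point(target, camera): "xyz" ([x, y, z] in m, in the coordinates of the camera as it stood for that picture, good to about 4 mm: a listed point, or the origin of a listed thing).
The state is a dict: "t": time; "q": joint angles; "dq": joint speeds; "tau": joint torques, N m; "position": TCP position; "eef_rot": TCP orientation; "contact_force": force on the tool from outside, world axes, zero at the start; "torque": the same for the moment, N m; "finger_gap": finger opening in m; "finger_force": force on a finger pad.
Only numpy, scipy, OpenCV 4.12 (cv2) and the standard library are available. Lean on these libraries where they do the work, as an engineer would, in place of code of your own. Each camera call takes 0.05 s, during which the arm holds its last target. There are 200 camera calls.

## Working session

There is one attempt and no reset: what is moved stays moved. The work goes in short steps, Python scripts to look and compute and a shell command to move; the robot and the scene stay as the last step left them, time stands still between calls to the robot, and variables do not carry over. Pictures are saved under pics/ and viewed, at most 10 in all, crops included, and the job is handed in when it is done.

```bash
mkdir -p pics; cat > h.py <<'E'
import numpy as np, cv2, json
from plant import manip, imaging, workorder, finder
from scipy.spatial.transform import Rotation as R
def att(a):
    a=np.array(a,float)
    if a.shape==(3,3): return a
    return R.from_euler('xyz',a).as_matrix() if a.size==3 else R.from_quat(a).as_matrix()
def w(f,p): return att(f['attitude'])@np.array(p)+np.array(f['origin'])
def cloud(f):
    K=np.array(f['camera_matrix']);z=f['z_map'];h,wd=z.shape
    u,v=np.meshgrid(np.arange(wd),np.arange(h))
    x=(u-K[0,2])/K[0,0];y=(v-K[1,2])/K[1,1]
    xd,yd=x.copy(),y.copy()
    for _ in range(8):
        s=1+f['k1']*(x*x+y*y);x=xd/s;y=yd/s
    P=np.stack([x*z,-y*z,-z],-1)
    return P@att(f['attitude']).T+np.array(f['origin'])
E
python3 - <<'E'
from h import *
s=manip.sense();print(s['t'],s['position'],s['eef_rot'],s['finger_gap'])
for c in('top','scene'):
    f=imaging.grab_frame(c);cv2.imwrite(f'pics/{c}0.png',f['frame'])
    print(c,f['origin'],f['attitude'],f['k1'],np.array(f['camera_matrix']).tolist())
    for n in ['board','rail_mid','bay_1','bay_2','bay_3','bay_4','bay_5','wheel_a_mid','small_wheel_mid','brush_mid','tags_mid','jar_mid','gauge_mid','bowl_mid']:
        print(n,[(np.round(w(f,d['xyz']),3).tolist(),round(d['confidence'],2)) for d in finder.spot_point(n,c)][:7])
E
```

```text
0.0 [0.22545685 0.63575671 0.23046879] [-3.13997213e+00  7.49942772e-05  2.80079131e+00] 0.08527578291663762
top [ 0.31345241 -0.01870052  1.31579522] [ 0.17297504  0.00508161 -1.58634541] -0.04528062408779756 [[504.14507546403183, 0.0, 286.1193962291695], [0.0, 504.14507546403183, 207.5770202264839], [0.0, 0.0, 1.0]]
board [([0.537, -0.014, -0.002], 0.93)]
rail_mid [([0.683, -0.0, 0.015], 0.68)]
bay_1 [([0.633, 0.188, 0.044], 0.97), ([0.643, -0.006, 0.037], 0.89), ([0.656, -0.097, 0.043], 0.85), ([0.638, 0.09, 0.042], 0.73), ([0.663, -0.189, 0.041], 0.6)]
bay_2 [([0.633, 0.188, 0.044], 0.97), ([0.643, -0.006, 0.037], 0.89), ([0.656, -0.097, 0.043], 0.85), ([0.638, 0.09, 0.042], 0.73), ([0.663, -0.189, 0.041], 0.6)]
bay_3 [([0.633, 0.188, 0.044], 0.97), ([0.643, -0.006, 0.037], 0.89), ([0.656, -0.097, 0.043], 0.85), ([0.638, 0.09, 0.042], 0.73), ([0.663, -0.189, 0.041], 0.6)]
bay_4 [([0.633, 0.188, 0.044], 0.97), ([0.643, -0.006, 0.037], 0.89), ([0.656, -0.097, 0.043], 0.85), ([0.638, 0.09, 0.042], 0.73), ([0.663, -0.189, 0.041], 0.6)]
bay_5 [([0.633, 0.188, 0.044], 0.97), ([0.643, -
[... 1433 characters left out ...]
0.098, 0.041], 0.89), ([0.661, -0.19, 0.039], 0.88), ([0.625, 0.185, 0.042], 0.67), ([0.642, -0.002, 0.04], 0.55)]
bay_5 [([0.63, 0.091, 0.041], 0.91), ([0.647, -0.098, 0.041], 0.89), ([0.661, -0.19, 0.039], 0.88), ([0.625, 0.185, 0.042], 0.67), ([0.642, -0.002, 0.04], 0.55)]
wheel_a_mid [([0.528, 0.039, 0.044], 0.93)]
small_wheel_mid [([0.556, -0.086, 0.034], 0.58), ([0.681, -0.003, 0.02], 0.3), ([0.611, 0.444, 0.045], 0.22)]
brush_mid [([0.43, -0.116, 0.035], 0.7)]
tags_mid [([0.459, 0.443, 0.007], 0.72)]
jar_mid [([0.613, 0.449, 0.043], 0.66), ([0.657, -0.193, 0.042], 0.17)]
gauge_mid [([0.447, -0.449, 0.035], 0.75)]
bowl_mid [([0.592, -0.468, 0.024], 0.96), ([0.494, 0.186, 0.041], 0.25)]
```

View pics/top0.png

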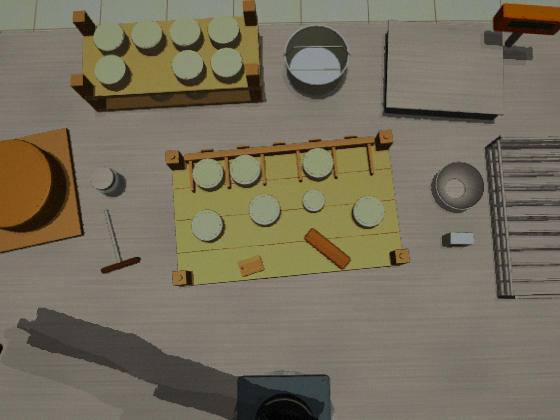

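View pics/scene0.png

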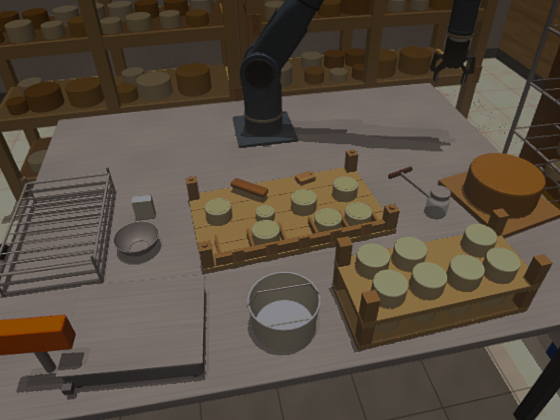

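The top view shows wheels in bays 5, 4 and 2 at (208,172), (245,169) and (318,162). Bays 3 (~283,165) and 1 (~355,160) are empty. The loose full-size wheels are at (207,225), (264,210) and (368,211), and the small one is at (313,201). The scene view agrees with this. Next I'll refine the positions from depth.

```bash
cat >> h.py <<'E'
def wheels(c):
    f=imaging.grab_frame(c);P=cloud(f);b=f['frame'].astype(int)
    roi=(P[...,0]>.34)&(P[...,0]<.76)&(abs(P[...,1])<.3)&(f['z_map']>0)
    m=roi&(P[...,2]>.043)&(P[...,2]<.075)
    pale=(b[...,0]>.55*b[...,2])
    m=(m&pale).astype(np.uint8)
    m=cv2.morphologyEx(m,cv2.MORPH_OPEN,np.ones((3,3),np.uint8))
    n,l,st,_=cv2.connectedComponentsWithStats(m)
    out=[]
    for i in range(1,n):
        if st[i,4]<120: continue
        q=P[l==i]; zt=np.percentile(q[:,2],60); q=q[abs(q[:,2]-zt)<.004]
        (cx,cy),r=cv2.minEnclosingCircle(q[:,:2].astype(np.float32))
        out.append([round(float(v),4) for v in (cx,cy,q[:,0].mean(),q[:,1].mean(),zt,r)])
    return f,P,out
E
python3 - <<'E'
from h import *
for c in('top','scene'):
    f,P,o=wheels(c);print(c)
    for r in o: print(r)
    for n in ['bay_1','wheel_a_mid','small_wheel_mid','board']:
        print(n,[(np.round(w(f,d['xyz']),3).tolist(),round(d['confidence'],2)) for d in finder.spot_point(n,c)][:7])
    q=P[(abs(P[...,0]-.53)<.03)&(abs(P[...,1]-.12)<.02)];print('plank z',np.median(q[:,2]))
    q=P[(P[...,0]>.6)&(P[...,0]<.75)&(abs(P[...,1])<.25)&(P[...,2]>.047)&(P[...,2]<.056)]
    print('rail',len(q)); 
    if len(q)>10:
        v=cv2.fitLine(q[:,:2].astype(np.float32),cv2.DIST_HUBER,0,.01,.01).ravel();print(v,np.median(q[:,2]), -np.arctan(v[0]/v[1]))
E
```

```text
top
[0.6484, -0.0998, 0.6481, -0.0986, 0.0656, 0.0402]
[0.6338, 0.0885, 0.6333, 0.0874, 0.0656, 0.0398]
[0.6255, 0.1831, 0.6251, 0.1836, 0.0652, 0.0399]
[0.5533, -0.086, 0.5521, -0.0864, 0.0507, 0.0289]
[0.5294, 0.0394, 0.5296, 0.0396, 0.0656, 0.0398]
[0.5206, -0.2223, 0.5198, -0.2223, 0.0659, 0.0397]
[0.4916, 0.1848, 0.4913, 0.1839, 0.0653, 0.0396]
bay_1 [([0.629, 0.186, 0.041], 0.94), ([0.655, -0.097, 0.042], 0.88), ([0.641, -0.005, 0.039], 0.76), ([0.664, -0.193, 0.042], 0.74), ([0.638, 0.09, 0.043], 0.72)]
wheel_a_mid [([0.536, 0.039, 0.046], 0.96), ([0.43, -0.118, 0.038], 0.74)]
small_wheel_mid [([0.554, -0.083, 0.037], 0.67)]
board [([0.535, -0.016, -0.002], 0.77)]
plank z 0.019557986358092694
rail 1468
[ 0.08130704 -0.9966891   0.69166684 -0.00834679] 0.05134427968234656 0.08139689
scene
[0.4932, 0.1875, 0.496, 0.1835, 0.0643, 0.043]
[0.5311, 0.037, 0.5331, 0.0386, 0.0644, 0.0413]
[0.5218, -0.2252, 0.5256, -0.2231, 0.064, 0.042]
[0.6273, 0.1832, 0.6291, 0.1827, 0.0645, 0.0404]
[0.5549, -0.0886, 0.5566, -0.0869, 0.0497, 0.0298]
[0.6369, 0.0881, 0.6377, 0.0872, 0.0644, 0.043]
[0.6505, -0.0989, 0.6527, -0.0994, 0.0644, 0.0411]
bay_1 [([0.624, 0.183, 0.043], 0.89), ([0.643, -0.006, 0.038], 0.79), ([0.648, -0.098, 0.043], 0.66), ([0.659, -0.193, 0.04], 0.63), ([0.631, 0.089, 0.04], 0.56)]
wheel_a_mid [([0.533, 0.04, 0.041], 0.67)]
small_wheel_mid [([0.554, -0.084, 0.03], 0.56)]
board [([0.535, -0.01, -0.002], 0.74), ([0.614, 0.448, 0.044], 0.49), ([0.59, -0.466, 0.025], 0.37), ([0.657, -0.194, 0.039], 0.32)]
plank z 0.0192622837059771
rail 1000
[ 0.09406795 -0.9955658   0.6913836   0.00794994] 0.050804082972794595 0.09420724
```

```bash
cat >> h.py <<'E'
O=np.array([.641,-.005]);YB=.083
ex=np.array([np.cos(YB),np.sin(YB)]);ey=np.array([-ex[1],ex[0]])
def brd(x,y):
    d=np.array([x,y])-O;return np.round([1000*d@ex,1000*d@ey],1)
def go(bx=None,by=None,z=None):
    "bx,by in mm relative to bay_3 home; prints offset in cm in tool axes"
    s=manip.sense();p=s['position'];r=R.from_euler('xyz',s['eef_rot'])
    print('t',round(s['t'],2),'brd',brd(*p[:2]),'z',round(p[2],4),'rot',np.round(s['eef_rot'],3),'yawb',round(s['eef_rot'][2]-YB,3),'F',np.round(s['contact_force'],1),'gap',round(s['finger_gap'],4),'q7',round(s['q'][6],2))
    if bx is not None:
        t=np.r_[O+bx/1000*ex+by/1000*ey,z];print('offset cm',np.round(100*r.inv().apply(t-p),2))
def look(c='top'):
    f,P,o=wheels(c)
    for r in o: print('r',r[5],'z',r[4],'brd',brd(*r[:2]),brd(*r[2:4]))
    return f
E
python3 -m crank '{"offset":[[0,0,0],[0,0,0],[0,0,0],[0,0,0],[0,0,0],[0,0,0],[0,0,0],[0,0,0]],"twist":[[0,0,0.1435],[0,0,0.1435],[0,0,0.1435],[0,0,0.1435],[0,0,0.1435],[0,0,0.1435],[0,0,0.1435],[0,0,0.1435]],"fingers":[0,0,0,0,0,0,0,0]}' 30
python3 -c "
from h import *
go(-107,118,.15);look()"
```

```text
t: 2.8
position: [0.2255, 0.6362, 0.2313]
eef_rot: [-3.142, -0.0, 1.647]
contact_force: [-0.9, 0.2, 0.2]
finger_gap: 0.0428
finger_force: 0.0
t 2.8 brd [-360.9  673.5] z 0.2313 rot [-3.142 -0.     1.647] yawb 1.564 F [-0.9  0.2  0.2] gap 0.0428 q7 -1.04
offset cm [-55.38  25.76   8.12]
r 0.0401 z 0.0655 brd [  0.  -93.8] [ -0.5 -94.2]
r 0.04 z 0.0653 brd [ 0.5 92.9] [-0.1 93.5]
r 0.04 z 0.0653 brd [  0.3 189.3] [  0.3 189. ]
r 0.0286 z 0.0508 brd [-94.3 -73.5] [-94.6 -73.4]
r 0.0397 z 0.0654 brd [-107.1   53.6] [-107.3   53.7]
r 0.0397 z 0.0657 brd [-138.3 -207.5] [-138.1 -207. ]
r 0.0397 z 0.0653 brd [-133.1  201.1] [-133.3  200.9]
```

```bash
python3 -m crank '{"offset":[[-4,1.85,0.3],[-4,1.85,0.3],[-4,1.85,0.3],[-4,1.85,0.3],[-4,1.85,0.3],[-4,1.85,0.3],[-4,1.85,0.3],[-4,1.85,0.3],[-4,1.85,0.3],[-4,1.85,0.3]],"twist":[[0,0,0],[0,0,0],[0,0,0],[0,0,0],[0,0,0],[0,0,0],[0,0,0],[0,0,0],[0,0,0],[0,0,0]],"fingers":[0,0,0,0,0,0,0,0,0,0]}' >/dev/null
python3 -m crank '{"offset":[[-4,1.85,0.3],[-4,1.85,0.3],[-4,1.85,0.3],[-3,1.5,0.3],[0,0,0],[0,0,0]],"twist":[[0,0,0],[0,0,0],[0,0,0],[0,0,0],[0,0,0],[0,0,0]],"fingers":[0,0,0,0,0,0]}' >/dev/null
python3 -c "
from h import *
go(-107,118,.033)"
```

```text
t 4.45 brd [-105.7  122.5] z 0.1893 rot [-3.141 -0.     1.653] yawb 1.57 F [ 0.3  1.3 -1.6] gap 0.0428 q7 0.01
offset cm [-0.45 -0.13 15.63]
```

```bash
python3 -m crank '{"offset":[[-0.2,-0.1,2.5],[-0.25,0,2.5],[0,0,2.5],[0,0,2.5],[0,0,2.5],[0,0,2],[0,0,1.1],[0,0,0]],"twist":[[0,0,0],[0,0,0],[0,0,0],[0,0,0],[0,0,0],[0,0,0],[0,0,0],[0,0,0]],"fingers":[0,0,0,0,0,0,0,0]}'
python3 -m crank '{"offset":[[-0.5,0,0],[-0.5,0,0],[-0.5,0,0],[-0.5,0,0],[-0.5,0,0],[-0.5,0,0],[-0.5,0,0],[-0.5,0,0],[0,0,0]],"twist":[[0,0,0],[0,0,0],[0,0,0],[0,0,0],[0,0,0],[0,0,0],[0,0,0],[0,0,0],[0,0,0]],"fingers":[0,0,0,0,0,0,0,0,0]}'
python3 -c "
from h import *
go(-107,47,.033);f=look('scene');cv2.imwrite('pics/s1.png',cv2.resize(f['frame'][140:300,150:420],None,fx=2.5,fy=2.5))"
```

```text
t: 5.25
position: [0.5237, 0.1054, 0.0323]
eef_rot: [-3.139, -0.0, 1.655]
contact_force: [1.0, 1.0, 0.3]
finger_gap: 0.0428
finger_force: 0.0
t: 6.15
position: [0.5281, 0.0634, 0.0333]
eef_rot: [3.141, 0.001, 1.652]
contact_force: [-0.2, 1.0, 0.2]
finger_gap: 0.0425
finger_force: 0.2
t 6.15 brd [-106.8   77.5] z 0.0333 rot [3.141e+00 1.000e-03 1.652e+00] yawb 1.569 F [-0.2  1.   0.2] gap 0.0425 q7 0.19
offset cm [-3.05 -0.01  0.04]
r 0.0421 z 0.0643 brd [-131.8  201.4] [-129.3  199.9]
r 0.0488 z 0.0642 brd [-98.1  38.4] [-103.    30.7]
r 0.0432 z 0.0641 brd [-136.4 -209.4] [-133.4 -207.8]
r 0.0413 z 0.0643 brd [  0.6 188. ] [  3.8 187.6]
r 0.0309 z 0.0494 brd [-91.7 -76.8] [-91.2 -75.3]
r 0.0422 z 0.0643 brd [ 1.5 92.1] [ 4.  92.6]
r 0.0423 z 0.0641 brd [  1.  -97.5] [  3.7 -95.3]
```

View pics/s1.png

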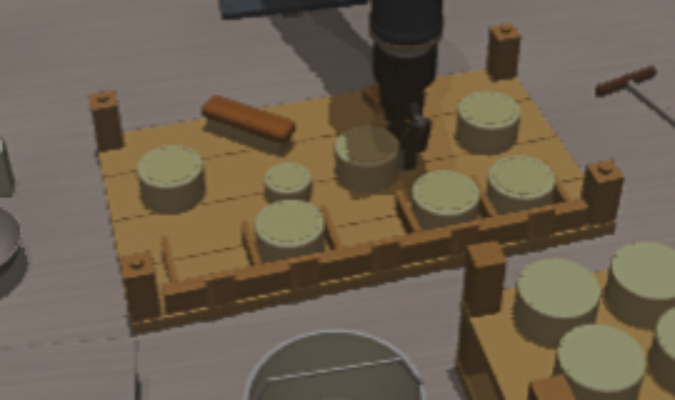

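The picture shows the fingers behind the mid wheel, whose upright body is at crop (367,155). It has slid in contact with them, so I'll continue.

```bash

python3 -m crank '{"offset":[[-0.5,0,0],[-0.5,0,0],[-0.5,0,0],[-0.5,0,0],[-0.5,0,0],[-0.5,0,0],[-0.2,0,0],[0,0,0],[1.5,0,0],[2,0,0]],"twist":[[0,0,0],[0,0,0],[0,0,0],[0,0,0],[0,0,0],[0,0,0],[0,0,0],[0,0,0],[0,0,0],[0,0,0]],"fingers":[0,0,0,0,0,0,0,0,0,0]}' >/dev/null
python3 -m crank '{"offset":[[0,0,-3],[0,0,-3],[0,-4,-3],[0,-4,0],[0,-4,0],[0,0,0],[0,0,0],[0,0,0],[0,0,0],[0,0,0]],"twist":[[0,0,0],[0,0,0.14],[0,0,0.14],[0,0,0.14],[0,0,0.14],[0,0,0.14],[0,0,0.14],[0,0,0.14],[0,0,0.14],[0,0,0.14]],"fingers":[0,0,0,0,0,0,0,0,0,0]}' 
python3 -c "
from h import *
go(-165,0,.12);look('scene');f=look('top');cv2.imwrite('pics/t1.png',f['frame'])"
```

```text
t: 8.2
position: [0.4109, 0.0911, 0.1235]
eef_rot: [-3.142, -0.001, 0.387]
contact_force: [0.8, -0.0, 0.2]
finger_gap: 0.0429
finger_force: 0.0
t 8.2 brd [-221.4  114.9] z 0.1235 rot [-3.142e+00 -1.000e-03  3.870e-01] yawb 0.304 F [ 0.8 -0.   0.2] gap 0.0429 q7 -0.89
offset cm [ 1.93 12.65  0.35]
r 0.0437 z 0.0641 brd [-130.9  200.2] [-129.3  199.2]
r 0.0414 z 0.0643 brd [-106.3   -1.5] [-103.3   -2.3]
r 0.0425 z 0.064 brd [-136.6 -205. ] [-133.8 -207.3]
r 0.0423 z 0.0645 brd [  2. 189.] [  3.8 187.8]
r 0.0295 z 0.0496 brd [-93.6 -75.6] [-90.1 -74.5]
r 0.042 z 0.0641 brd [ 1.6 92.1] [ 4.5 92.4]
r 0.0411 z 0.0641 brd [  0.9 -95.2] [  3.5 -96. ]
r 0.0397 z 0.0659 brd [ -0.5 -94.4] [ -0.5 -94.1]
r 0.0398 z 0.0654 brd [ 0.9 93.6] [-0.1 93.2]
r 0.04 z 0.0653 brd [  0.2 189.2] [ -0.6 188.2]
r 0.0285 z 0.0509 brd [-94.5 -72.9] [-94.6 -73.3]
r 0.0399 z 0.0658 brd [-107.6   -1.3] [-108.2   -1.4]
r 0.0394 z 0.0658 brd [-138.2 -206.5] [-138.6 -206.5]
```

View pics/t1.png

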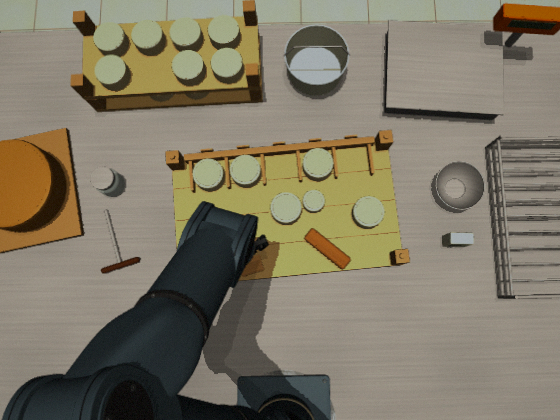

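Wheel at (286,208) is standing square in front of bay 3, and nothing else has moved. Next I'll go behind it.

```bash

python3 -m crank '{"offset":[[0,0,0],[0,0,0],[0,0,0],[1.46,2.91,0],[1.46,2.91,0],[1.46,2.91,0],[1.46,2.91,0],[0,0,0],[0,0,0]],"twist":[[0,0,0.1],[0,0,0.1],[0,0,0.1],[0,0,0],[0,0,0],[0,0,0],[0,0,0],[0,0,0],[0,0,0]],"fingers":[0,0,0,0,0,0,0,0,0]}' >/dev/null
python3 -c "
from h import *
go(-163,-1.5,.033)"
```

```text
t 9.2 brd [-162.1   -1.7] z 0.1232 rot [-3.142  0.     0.094] yawb 0.011 F [0.5 1.  0.4] gap 0.0432 q7 -0.88
offset cm [-0.09 -0.02  9.02]
```

```bash

python3 -m crank '{"offset":[[0,0,2],[0,0,2],[0,0,2],[0,0,2],[0,0,1],[0,0,0]],"twist":[[0,0,0.01],[0,0,0],[0,0,0],[0,0,0],[0,0,0],[0,0,0]],"fingers":[0,0,0,0,0,0]}' >/dev/null
python3 -m crank '{"offset":[[0.5,0,0],[0.5,0,0],[0.5,0,0],[0.6,-0.05,0],[0.6,-0.05,0],[0.6,-0.05,0],[0.6,0,0],[0.6,0,0],[0,0,0]],"twist":[[0,0,0],[0,0,0],[0,0,0],[0,0,0],[0,0,0],[0,0,0],[0,0,0],[0,0,0],[0,0,0]],"fingers":[0,0,0,0,0,0,0,0,0]}'
python3 -c "
from h import *
go(-45,0,.033);f=look('scene');look('top')"
```

```text
t: 10.7
position: [0.5259, -0.0142, 0.0333]
eef_rot: [3.141, -0.001, 0.083]
contact_force: [-1.2, -0.1, -0.7]
finger_gap: 0.0425
finger_force: 0.0
t 10.7 brd [-115.5    0.4] z 0.0333 rot [ 3.141e+00 -1.000e-03  8.300e-02] yawb 0.0 F [-1.2 -0.1 -0.7] gap 0.0425 q7 -0.79
offset cm [7.05 0.04 0.04]
r 0.0421 z 0.0645 brd [-133.2  200.3] [-129.5  199.4]
r 0.0484 z 0.0642 brd [-75.7  -3.6] [-68.2  -2.6]
r 0.041 z 0.0641 brd [-135.8 -208.5] [-134.1 -207. ]
r 0.0415 z 0.0644 brd [  1.7 188.6] [  3.9 187.7]
r 0.0292 z 0.0499 brd [-92.  -73.6] [-90.6 -74.4]
r 0.0419 z 0.0641 brd [ 2.6 91.7] [ 4.1 92.3]
r 0.0405 z 0.0643 brd [  1.1 -96.3] [  4.1 -94.9]
r 0.0394 z 0.0658 brd [ -0.5 -94.4] [  3.4 -97.1]
r 0.0385 z 0.0657 brd [ 3.9 95.4] [ 11.4 100.4]
r 0.0401 z 0.0651 brd [  0.7 189.6] [  0.  188.7]
r 0.0265 z 0.0508 brd [-94.5 -78.5] [-93.7 -84.6]
r 0.0392 z 0.066 brd [-138.6 -207. ] [-138.2 -207.2]
```

```bash

python3 -m crank '{"offset":[[0.6,-0.05,0],[0.6,0,0],[0.6,0,0],[0.6,0,0],[0.6,0,0],[0.6,0,0],[0.6,0,0],[0.6,0,0],[0.6,0,0],[0.4,0,0]],"twist":[[0,0,0],[0,0,0],[0,0,0],[0,0,0],[0,0,0],[0,0,0],[0,0,0],[0,0,0],[0,0,0],[0,0,0]],"fingers":[0,0,0,0,0,0,0,0,0,0]}'
python3 -m crank '{"offset":[[0.4,0,0],[0.4,0,0],[0.3,0,0],[0.2,0,0],[0,0,0]],"twist":[[0,0,0],[0,0,0],[0,0,0],[0,0,0],[0,0,0]],"fingers":[0,0,0,0,0]}'
python3 -c "
from h import *
go(-45,0,.033);f=look('scene')"
```

```text
t: 11.8
position: [0.5829, -0.0089, 0.0333]
eef_rot: [3.141, -0.0, 0.083]
contact_force: [-1.7, -0.4, -0.0]
finger_gap: 0.0425
finger_force: 0.7
t: 12.3
position: [0.5956, -0.0079, 0.0333]
eef_rot: [3.141, -0.0, 0.083]
contact_force: [-0.1, -1.3, -0.7]
finger_gap: 0.0428
finger_force: 0.0
t 12.3 brd [-45.5   0.8] z 0.0333 rot [ 3.141 -0.     0.083] yawb -0.0 F [-0.1 -1.3 -0.7] gap 0.0428 q7 -0.87
offset cm [0.05 0.08 0.03]
r 0.043 z 0.0642 brd [-131.9  200.4] [-129.3  199. ]
r 0.0414 z 0.0638 brd [-135.4 -208.9] [-133.1 -207.6]
r 0.041 z 0.0645 brd [  2.2 188.4] [  3.9 187.7]
r 0.0315 z 0.0498 brd [-89.5 -74.3] [-90.4 -74.5]
r 0.042 z 0.0644 brd [ 2.  91.1] [ 4.  92.3]
r 0.0477 z 0.0644 brd [-5.2 -4. ] [ 1.5 -2.4]
r 0.0417 z 0.0644 brd [  0.6 -94.6] [  4.  -95.4]
```

```bash

python3 -m crank '{"offset":[[0.2,0,0],[0.15,0,0],[0,0,0]],"twist":[[0,0,0],[0,0,0],[0,0,0]],"fingers":[0,0,0]}'
python3 -m crank '{"offset":[[-1,0,0],[-2,0,0],[0,0,-3],[0,0,-3],[0,0,-3],[-2,4,0],[-2,4,0],[-2,4,0],[-2,4,0],[0,0,0]],"twist":[[0,0,0],[0,0,0],[0,0,0],[0,0,0],[0,0,0],[0,0,0],[0,0,0],[0,0,0],[0,0,0],[0,0,0]],"fingers":[0,0,0,0,0,0,0,0,0,0]}' >/dev/null
python3 -c "
from h import *
go();f=look('scene');look()"
```

```text
t: 12.65
position: [0.5988, -0.0077, 0.0333]
eef_rot: [3.142, -0.0, 0.083]
contact_force: [-0.9, 0.2, 0.4]
finger_gap: 0.0428
finger_force: 0.6
t 13.65 brd [-156.3 -165.5] z 0.1244 rot [ 3.138e+00 -1.000e-03  7.300e-02] yawb -0.01 F [1.1 0.2 0.8] gap 0.0425 q7 -0.63
r 0.0422 z 0.0643 brd [-130.9  201.4] [-129.8  199.4]
r 0.0426 z 0.0639 brd [-135.8 -207.7] [-133.7 -207.1]
r 0.042 z 0.0645 brd [  1.4 186.9] [  3.8 187.5]
r 0.0297 z 0.0497 brd [-91.9 -75.4] [-91.  -74.5]
r 0.0425 z 0.0645 brd [ 3.4 93.7] [ 4.6 92.5]
r 0.0426 z 0.0644 brd [ 2.8 -1.8] [ 5.6 -2. ]
r 0.0412 z 0.0646 brd [  1.  -94.9] [  3.7 -95.6]
r 0.0397 z 0.0657 brd [ -0.5 -94.3] [ -0.9 -94.5]
r 0.0396 z 0.0657 brd [ 1.8 -1.5] [ 1.5 -0.8]
r 0.0398 z 0.0655 brd [ 0.5 93.4] [ 0.4 93.3]
r 0.04 z 0.0655 brd [  0.8 189.1] [ -0.6 189.3]
r 0.038 z 0.0652 brd [-123.9  196. ] [-114.4  191.3]
```

```bash

python3 -m crank '{"offset":[[-2,3.2,0],[-2,3.1,0],[0,0,0],[0,0,0],[0,0,0],[0,0,0],[0,0,0]],"twist":[[0,0,0],[0,0,0],[0,0,-0.13],[0,0,-0.13],[0,0,-0.113],[0,0,0],[0,0,0]],"fingers":[0,0,0,0,0,0,0]}' >/dev/null
python3 -c "
from h import *
go(-195,-228.5,.033)"
```

```text
t 14.45 brd [-191.9 -221. ] z 0.1232 rot [-3.141 -0.     0.454] yawb 0.371 F [-0.8 -0.7  0.6] gap 0.0428 q7 -0.23
offset cm [-0.57  0.59  9.02]
```

```bash

python3 -m crank '{"offset":[[-0.55,0.6,2],[0,0,2],[0,0,2],[0,0,2],[0,0,1],[0,0,0]],"twist":[[0,0,0],[0,0,0],[0,0,0],[0,0,0],[0,0,0],[0,0,0]],"fingers":[0,0,0,0,0,0]}' >/dev/null
python3 -m crank '{"offset":[[0.5,0,0],[0.5,0,0],[0.5,0,0],[0.6,0,0],[0.6,0,0],[0.6,0,0],[0.6,0,0],[0.6,0,0],[0.6,0,0],[0,0,0]],"twist":[[0,0,0],[0,0,0],[0,0,0],[0,0,0],[0,0,0],[0,0,0],[0,0,0],[0,0,0],[0,0,0],[0,0,0]],"fingers":[0,0,0,0,0,0,0,0,0,0]}'
python3 -c "
from h import *
go(-130,-204,.033);f=look('scene')"
```

```text
t: 16.05
position: [0.5124, -0.2269, 0.0332]
eef_rot: [3.141, -0.001, 0.457]
contact_force: [0.4, 0.4, 1.3]
finger_gap: 0.0427
finger_force: 0.0
t 16.05 brd [-146.6 -210.5] z 0.0332 rot [ 3.141e+00 -1.000e-03  4.570e-01] yawb 0.374 F [0.4 0.4 1.3] gap 0.0427 q7 -0.19
offset cm [1.78 0.   0.02]
r 0.0421 z 0.0644 brd [-131.3  201.9] [-129.6  199.4]
r 0.049 z 0.0641 brd [-108.5 -202.5] [-102.7 -197.3]
r 0.0418 z 0.0644 brd [  1.9 188.4] [  4.1 187.7]
r 0.0304 z 0.0496 brd [-90.5 -73.6] [-90.6 -74.2]
r 0.041 z 0.0645 brd [ 1.1 91.9] [ 4.6 92.4]
r 0.0417 z 0.0646 brd [ 2.1 -2.8] [ 5.2 -1.8]
r 0.0418 z 0.0642 brd [  1.7 -95.3] [  3.6 -95.3]
```

```bash

python3 -m crank '{"offset":[[0.6,0,0],[0.6,0,0],[0.5,0,0],[0,0,0],[-1.5,0,0],[-1.5,0,0],[0,0,-3],[0,0,-3],[0,0,-3],[0,0,0]],"twist":[[0,0,0],[0,0,0],[0,0,0],[0,0,0],[0,0,0],[0,0,0],[0,0,0],[0,0,0],[0,0,0],[0,0,0]],"fingers":[0,0,0,0,0,0,0,0,0,0]}' >/dev/null
python3 -m crank '{"offset":[[-2,0,0],[0,0,0],[0,0,0],[0,0,0],[0,0,0]],"twist":[[0,0,0.13],[0,0,0.13],[0,0,0.113],[0,0,0],[0,0,0]],"fingers":[0,0,0,0,0]}' >/dev/null
python3 -c "
from h import *
go(-148,-188,.033);f=look('scene');f=look();cv2.imwrite('pics/t2.png',f['frame'])"
```

```text
t 17.6 brd [-179.6 -223.4] z 0.123 rot [-3.141e+00  1.000e-03  8.500e-02] yawb 0.002 F [-0.  -0.3 -0.9] gap 0.0428 q7 -0.51
offset cm [ 3.17 -3.53  8.99]
r 0.0443 z 0.0644 brd [-130.8  197.3] [-129.2  200.2]
r 0.0417 z 0.0643 brd [  1.7 188.8] [  4.6 187.7]
r 0.0301 z 0.0495 brd [-91.  -74.5] [-91.1 -74.2]
r 0.0421 z 0.0641 brd [ -87.6 -189.7] [ -84.9 -190.9]
r 0.042 z 0.0646 brd [ 1.4 92.6] [ 4.6 92.4]
r 0.0421 z 0.0644 brd [ 2.8 -0.3] [ 5.4 -2.3]
r 0.041 z 0.0642 brd [  2.4 -94. ] [  3.5 -94.9]
r 0.04 z 0.0655 brd [ -0.  -94.5] [ -1.2 -95. ]
r 0.0399 z 0.0657 brd [ 1.4 -1.5] [ 1.3 -0.6]
r 0.0401 z 0.0654 brd [ 0.7 93.8] [ 0.8 93.1]
r 0.0403 z 0.0652 brd [  0.2 188.4] [1.000e-01 1.883e+02]
r 0.039 z 0.066 brd [ -84.9 -187.3] [ -76.  -182.9]
r 0.0288 z 0.0505 brd [-94.  -73.5] [-89.2 -73. ]
r 0.0396 z 0.0655 brd [-133.1  200.8] [-126.   207.7]
```

View pics/t2.png

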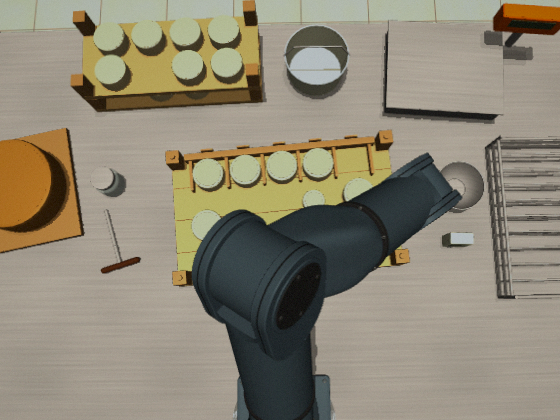

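Bay 3 is filled at (282,166). The right wheel at (358,193) stands in front of bay 1, at about (-88,-189) mm in the board frame.

```bash

python3 -m crank '{"offset":[[1.5,-1.8,0],[1.5,-1.7,0],[0,0,2],[0,0,2],[0,0,2],[0,0,2],[0,0,1],[0,0,0]],"twist":[[0,0,0],[0,0,0],[0,0,0],[0,0,0],[0,0,0],[0,0,0],[0,0,0],[0,0,0]],"fingers":[0,0,0,0,0,0,0,0]}' >/dev/null
python3 -m crank '{"offset":[[0.5,0,0],[0.5,0,0],[0.5,0,0],[0.6,0,0],[0.6,0,0],[0.6,0,0],[0.6,0,0],[0.6,0,0],[0,0,0]],"twist":[[0,0,0],[0,0,0],[0,0,0],[0,0,0],[0,0,0],[0,0,0],[0,0,0],[0,0,0],[0,0,0]],"fingers":[0,0,0,0,0,0,0,0,0]}'
python3 -c "
from h import *
go(-42,-188,.033);f=look('scene')"
```

```text
t: 19.4
position: [0.5547, -0.2009, 0.0332]
eef_rot: [3.141, -0.001, 0.084]
contact_force: [0.4, 0.2, -0.0]
finger_gap: 0.0425
finger_force: 0.0
t 19.4 brd [-102.3 -188.1] z 0.0332 rot [ 3.141e+00 -1.000e-03  8.400e-02] yawb 0.001 F [ 0.4  0.2 -0. ] gap 0.0425 q7 -0.55
offset cm [ 6.03 -0.    0.03]
r 0.0428 z 0.0645 brd [-132.3  200.2] [-128.9  199.7]
r 0.0412 z 0.0645 brd [  0.8 187.9] [  3.5 187.9]
r 0.0295 z 0.0497 brd [-92.  -74.8] [-90.5 -74.1]
r 0.0441 z 0.0643 brd [ 4.2 95.5] [ 4.3 92. ]
r 0.0476 z 0.0641 brd [ -61.9 -189.3] [ -55.2 -190.5]
r 0.042 z 0.0644 brd [ 2.6 -1.2] [ 5.8 -1.7]
r 0.0409 z 0.0643 brd [  2. -94.] [  3.4 -95.1]
```

```bash

python3 -m crank '{"offset":[[0.6,0,0],[0.6,0,0],[0.6,0,0],[0.6,0,0],[0.6,0,0],[0.6,0,0],[0.6,0,0],[0.6,0,0],[0.4,0,0],[0.3,0,0]],"twist":[[0,0,0],[0,0,0],[0,0,0],[0,0,0],[0,0,0],[0,0,0],[0,0,0],[0,0,0],[0,0,0],[0,0,0]],"fingers":[0,0,0,0,0,0,0,0,0,0]}'
python3 -m crank '{"offset":[[0.3,0,0],[0.25,0,0],[0,0,0]],"twist":[[0,0,0],[0,0,0],[0,0,0]],"fingers":[0,0,0]}'
python3 -m crank '{"offset":[[-1,0,0],[-2,0,0],[0,0,-3],[0,0,-3],[0,0,-3],[0,0,-3],[-4,0,0],[-4,0,0],[0,0,0],[0,0,0]],"twist":[[0,0,0],[0,0,0],[0,0,0],[0,0,0],[0,0,0],[0,0,0],[0,0,0],[0,0,0],[0,0,0],[0,0,0]],"fingers":[0,0,0,0,0,0,0,0,0,0]}'
python3 -c "
from h import *
go();f=look('top');f=look('scene');cv2.imwrite('pics/s3.png',f['frame'])"
```

```text
t: 20.45
position: [0.6085, -0.1965, 0.0333]
eef_rot: [3.142, 0.0, 0.083]
contact_force: [-1.4, -0.5, -0.9]
finger_gap: 0.0427
finger_force: 0.6
t: 20.75
position: [0.6141, -0.1961, 0.0334]
eef_rot: [3.141, -0.0, 0.083]
contact_force: [-0.9, 0.1, -0.2]
finger_gap: 0.0427
finger_force: 0.0
t: 21.75
position: [0.5031, -0.2052, 0.1538]
eef_rot: [-3.141, -0.001, 0.081]
contact_force: [0.6, 0.2, 0.4]
finger_gap: 0.0426
finger_force: 0.0
t 21.75 brd [-154.  -188.1] z 0.1538 rot [-3.141e+00 -1.000e-03  8.100e-02] yawb -0.002 F [0.6 0.2 0.4] gap 0.0426 q7 -0.62
r 0.0388 z 0.0658 brd [   1.4 -188. ] [   3.3 -186.9]
r 0.0399 z 0.0655 brd [ -0.2 -93.8] [ -0.4 -94.1]
r 0.04 z 0.0657 brd [ 1.8 -1.1] [ 1.  -0.9]
r 0.04 z 0.0653 brd [ 0.7 93. ] [ 0.1 92.8]
r 0.0399 z 0.0653 brd [  0.3 188.7] [1.000e-01 1.886e+02]
r 0.0273 z 0.0506 brd [-86.8 -70.5] [-84.8 -68.5]
r 0.0391 z 0.0654 brd [-128.4  200.2] [-117.2  199.9]
r 0.0431 z 0.0645 brd [-133.3  198.8] [-129.8  198.8]
r 0.042 z 0.0645 brd [  0.4 189.5] [  4.3 188.1]
r 0.0299 z 0.0495 brd [-91.3 -75.7] [-89.8 -74.3]
r 0.0419 z 0.0643 brd [ 1.7 93.7] [ 4. 92.]
r 0.0414 z 0.0645 brd [ 2.4 -2.2] [ 5.2 -2. ]
r 0.0416 z 0.0643 brd [  0.7 -94.3] [  4.1 -95.1]
r 0.042 z 0.0641 brd [   3.  -188.7] [   6.  -190.4]
```

View pics/s3.png

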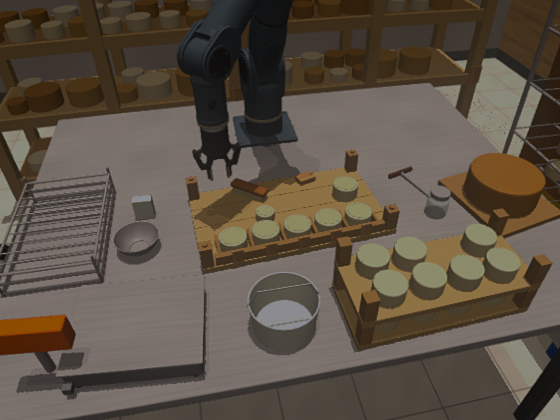

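All five bays are filled, in a row from (232,237) to (358,213). The small wheel (265,213) and the spare (345,187) haven't moved, and the gripper is clear of everything.

```bash
python3 -c "
from plant import workorder
print(workorder.close_job())"
```

```text
the job is handed in; nothing more can be done
None
```

Bays 1 and 3, the only empty ones, now each hold a full-size wheel against the rear rail (within about 2–3 mm of home by camera); I saw nothing else out of place and handed the job in at about 22 s, with no verdict returned.

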